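# Uncap the bench glaze mill, lock in the grinding cup and hold it running

## Task

Get the small glaze mill on the bench running: pull the blue dust cap up off its socket and set it down the right way up on free bench clear of the mill, without dropping it. Then stand the loose grinding cup in the socket with its two lugs in the two slots, push it down against the spring and turn it clockwise (seen from above) the quarter turn to the stop, against the run spring, so that the orange pointer goes round to the green mark. The mill runs only while the cup is held round, so finish while still gripping it and holding it turned against the stop; leave the other things on the bench where they are.

Things in the scene. Friction and masses are not known exactly. Their poses are not given: they have to be found in the camera images.
- mill: Small bench mill, fixed: grey round motor housing, 148 mm diameter low down, 124 mm at its flat deck 95 mm above the bench. Origin at the centre of its underside, on the socket's axis; z up. The two lug slots of the socket lie on its +x and -x sides, marked by orange dashes on the deck.
- mill_socket (a point): Centre of the mouth of the steel bayonet collar on the deck, 122 mm above the bench; axes as the mill. Outside diameter 92 mm, bore 66 mm, with two opposite slots 20 mm wide and 81 mm across for the lugs. The rim is a flange 8 mm thick; in the track below it the lugs turn clockwise (seen from above) only. The bore holds a black spring plate that spins freely, top 8 mm below the rim.
- mill_plate (a joint): Spring plate in the socket: 0 at rest, grows as it is pressed down, 0.011 m at its lower end. 6 N start it (a cup's weight alone does not), 13 N press it fully. A cup's lugs clear the flange when it is down more than 0.007; once turned, the spring lifts them against the flange (about 0.007) unless the gripper holds the cup deeper.
- mill_run (a joint): Run switch, with the orange pointer outside the collar: 0 at rest (pointer at the red mark), 0.70 rad at its stop (pointer at the green mark). Turned clockwise from the slots, a lug meets it after about 0.8 rad (45 deg) and reaches the stop after about 1.48 rad (85 deg). Its spring resists with 0.08 rising to 0.22 N m and turns the cup back when it is let go.
- cap_center (a point): Blue dust cap, 106 mm diameter, 49 mm high, 60 g, snapped over the collar, lower edge 106 mm above the bench. Point on its axis, 24 mm above its lower edge. Round part 20 mm high; on it a grip rib 14 mm wide (y), 44 mm long (x), from 20 to 49 mm above the lower edge. Spring balls hold it: about 5 N straight up frees it in 5 mm; clear of the collar after 17 mm.
- cup_center (a point): Grinding cup, closed, 280 g, 88 mm high, standing. Point on its axis, half-way up; z up. Round steel skirt 62 mm diameter to 34 mm height, foot chamfered; two lugs 12 mm wide, 1 to 7 mm above its underside, on its +x and -x sides, 76 mm over both. Above it a black oval grip, 66 mm long (x), 44 mm between its flat sides (y), orange line along x on top. Either way round fits.
- jar: Amber glass jar with white lid, 48 mm diameter, 55 mm high. Its origin is at the centre of its underside, z up. Bystander.
- bowl: Terracotta bowl, 110 mm diameter, 50 mm high. Its origin is at the centre of its underside, z up. Bystander.
- tub: Brown closed tub, 86 mm diameter, 85 mm high. Its origin is at the centre of its underside, z up. Bystander.
- tile_a: Green-glazed L-shaped test tile, foot 34 by 30 mm, 54 mm high. Its origin is at the centre of its underside, z up. Bystander.
- tile_b: Blue-glazed L-shaped test tile, foot 34 by 30 mm, 54 mm high. Its origin is at the centre of its underside, z up. Bystander.
- brush: Glaze brush lying along its x, 180 mm long. Its origin is at the centre of its underside, z up. Bystander.
- rib_tool: Flat wooden rib, 105 by 50 by 6 mm, long along its x. Its origin is at the centre of its underside, z up. Bystander.

How it is judged:
By the outcome, as a careful person would: the job done as asked, in the order asked, and still so for the second after the job is handed in, while the arm keeps its last pose, push and grip.
It also fails if it takes over 61 s, if anything falls off the work surface, if the arm or the gripper's body presses on something with over 40 N, if the wrist force passes 120 N, or if a joint passes its speed limit or range.

## Robot

A 7-joint arm with a two-finger parallel gripper is mounted at the origin on the work surface. World frame = base frame: x ahead of the robot, y to its left, z up, the work surface at z = 0. Lengths are in mm, angles in rad, forces in N, time in s.
With the tool pointing down it reaches from about 400 to 875 mm from the base axis. Payload 4.4 kg.
Tool frame: the origin (TCP) lies at the very end of the fingers, on their centre line; the grasp point (between the pads) lies 19 mm behind it; z points along the fingers, x is the direction in which the jaws open and shut, and the axes are right-handed (so a half turn about z gives the same grasp; the last joint's range is limited). The gripper opens to 85 mm and grips with 20 to 120 N. Pads are 22 mm wide; open, the fingers measure 114 mm over their backs; the gripper's body (76 mm by 85 mm) begins 54 mm behind the grasp point. The pads swing forward as they close: fully open they stand 13 mm farther back than shut.
Start: joints at [-0.066, 0.628, 0.038, 1.517, -0.027, 0.996, -0.02], TCP at [650.014, 0.027, 231.313] pointing down, gripper open.
Joint ranges: [-3.06, 3.06], [-0.37, 2.12], [-1.25, 1.32], [0.18, 2.47], [-1.1, 4.24], [0.23, 1.98], [-2.94, 2.94]. Speed limits (rad/s): [2.57, 2.57, 3.14, 3.14, 3.14, 3.14, 3.14].

## Interface

Orientations are given as [roll, pitch, yaw] about the fixed x, y, z axes, in that order (R = Rz(yaw) Ry(pitch) Rx(roll)).
In Python, from cell import telemetry, get_image, get_calibration, ctrl gives the robot as it stands. The module is installed in compiled form; this text tells all that it offers.
- The arm moves only by the tool arm_command, never from a script. Its arguments are lists of equal length, an entry for each row: "rot": the turn, a rotation vector about the world's x, y, z in degrees, a list of three; "slide": the shift along the world's x, y, z in mm, a list of three; "gripper": the finger opening in mm, from 0 to 85.4. A call has 1 to 5 rows; each row shifts and turns the pose as measured when the row begins; what a row does not reach is not made up. A row lasts 1/12 s, in which the tool goes at most 41.7 mm and 7.16 degrees, less where a joint would pass 70% of its speed; a pose out of reach is approached as far as the arm can. A call with a gripper value outside its range is refused whole. The fingers move at their own pace and stop on an object; the grip force is fixed at half the most. Time passes only in rows, so rows that do not move let the fingers close. It gives the time, the measured TCP pose, the force and the opening at its end, in the units of the state.
- telemetry.read_state(): the state, without advancing time (a new reading comes with each control period).
- get_image(name): name is "scene" or "side" or "wrist"; returns (picture, depth): 480x640x3 uint8, red, green, blue; 480x640 float32, mm along the optical axis (not along the pixel's ray), 0 where there is no reading.
- get_calibration(name): a dict with "fx", "fy", "cx", "cy" (pixels), "xyz" and "attitude" of the camera in the world. Camera axes: x right, y up, looking along -z (the intrinsics and any distortion apply to the point x, -y, -z); pixel columns grow to the right and rows downward; lengths in mm; the calibration is good to about 2 mm. The wrist camera is an equidistant fisheye: a pixel r from the principal point sees the ray r / f radians off the axis. A picture is of the moment at which its call begins: read the wrist's pose just before it. get_calibration takes no time and is no camera call; for the wrist camera it gives the pose at the moment of the call.
- ctrl.finish_job(): hands the job in, once; it reports no verdict.
The state is a dict: "clock": time; "qpos": joint angles; "qd": joint speeds; "tau": joint torques, N m; "eef_pos": TCP position; "tool_rot": TCP orientation; "force": force on the tool from outside, world axes, zero at the start; "torque": the same for the moment, N m; "width": finger opening in mm.
Only numpy, scipy, OpenCV 4.12 (cv2) and the standard library are available. Lean on these libraries where they do the work, as an engineer would, in place of code of your own. Each camera call takes 0.05 s, during which the arm holds its last target.

## Working session

There is one attempt and no reset: what is moved stays moved. The work goes in short steps, Python scripts to look and compute and a tool call to move; the robot and the scene stay as the last step left them, time stands still between calls to the robot, and variables do not carry over. Pictures are saved under pics/ and viewed, and the job is handed in when it is done.

Besides the shell and the picture viewer there is one more tool, called after "Emit:" in YAML: its name, and indented under it one key for each argument. arm_command: Moves the arm, as the interface text tells. Its arguments: {"type":"object","properties":{"rot":{"type":"array"},"slide":{"type":"array"},"gripper":{"type":"array"}},"required":["rot","slide","gripper"]}

```bash
mkdir -p pics; ls
cat > h.py <<'E'
import numpy as np, cv2
from cell import telemetry, get_image, get_calibration, ctrl
from scipy.spatial.transform import Rotation as R
def cam(n):
    c=get_calibration(n); return c
def snap(n,f):
    p,d=get_image(n); c=get_calibration(n)
    cv2.imwrite(f'pics/{f}.png',cv2.cvtColor(p,cv2.COLOR_RGB2BGR)); np.savez(f'pics/{f}.npz',p=p,d=d); 
    return p,d,c
E
python3 - <<'E'
from h import *
s=telemetry.read_state()
print(s)
for n in ['scene','side','wrist']:
    p,d,c=snap(n,n+'0'); print(n,c)
E
```

```text
pics
{'clock': 0.0, 'qpos': array([-0.0658069 ,  0.6293941 ,  0.03842842,  1.51836052, -0.02703083,
        0.99627877, -0.01999965]), 'qd': array([-6.78106578e-04,  6.31103898e-04, -1.50590642e-03,  3.73365638e-04,
        2.13003746e-04, -1.10138206e-03, -2.83152205e-05]), 'tau': array([-1.11932164e-03, -5.63405585e+01,  1.22606792e+00, -1.93450052e+01,
        1.09587883e-02,  1.05136272e-02, -8.84369996e-06]), 'eef_pos': array([6.49380203e+02, 5.03859855e-02, 2.30360127e+02]), 'tool_rot': array([-3.14158652e+00,  1.92351158e-03,  1.59115350e-06]), 'force': array([ 0.46753261, -0.00174038,  0.27711864]), 'torque': array([ 0.01490611, -0.03845952, -0.01025776]), 'width': 85.12434712051544}
scene {'fx': 524.7931113733753, 'fy': 524.7931113733753, 'cx': 321.77941677563695, 'cy': 236.05385263172275, 'xyz': array([1151.54738401,  118.22930418,  975.35435281]), 'attitude': array([ 0.57244676, -0.01507378,  1.76551883])}
side {'fx': 602.7550543247078, 'fy': 602.7550543247078, 'cx': 321.61450924474025, 'cy': 232.0425617990955, 'xyz': array([-44.8134281 , 685.55506256, 652.83791812]), 'attitude': array([ 1.03409303, -0.01740508, -2.37224989])}
wrist {'fx': 371.64829954431775, 'fy': 371.64829954431775, 'cx': 322.62721493091686, 'cy': 238.83069630977522, 'xyz': array([650.91231627,  77.6365305 , 373.62573779]), 'attitude': array([-3.04155102e-01,  1.76756627e-03,  1.14587349e-04])}
```

View pics/scene0.png

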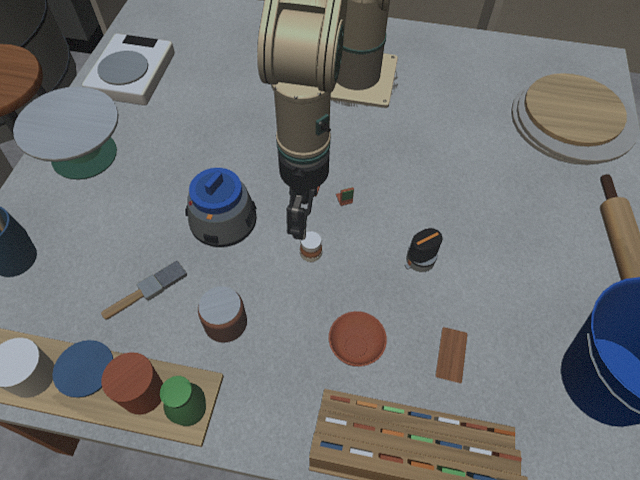

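View pics/side0.png

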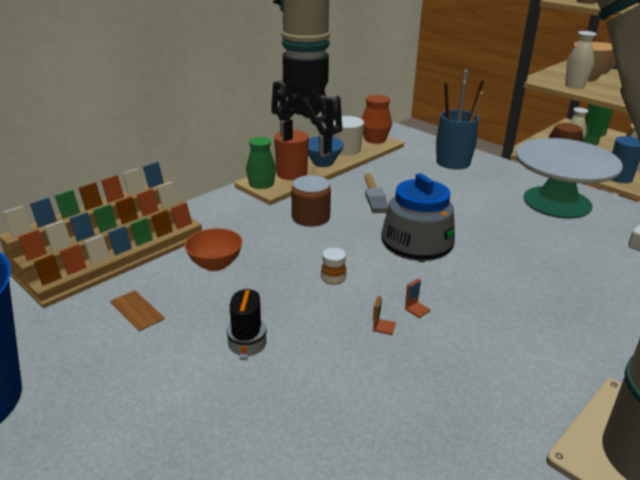

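View pics/wrist0.png

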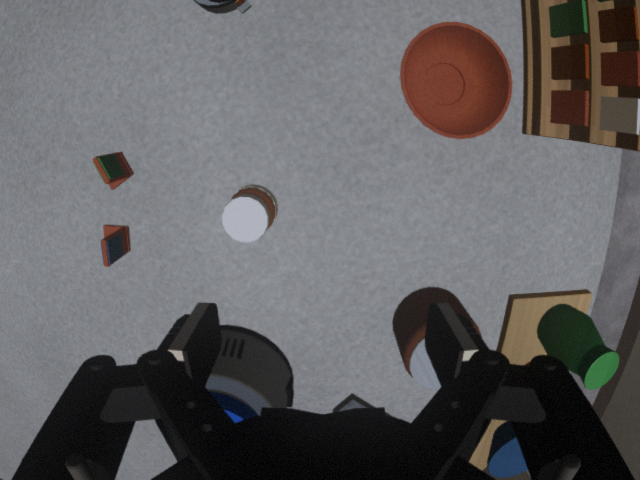

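The scene view shows the blue cap at about (217,188), the cup at (424,248) with its orange line, the jar at (311,245) and the tiles at (345,195). Next I measure them.

```bash
cat >> h.py <<'E'
def rays(c,uv):
    uv=np.atleast_2d(uv).astype(float)
    d=np.c_[(uv[:,0]-c['cx'])/c['fx'],-(uv[:,1]-c['cy'])/c['fy'],-np.ones(len(uv))]
    return d@R.from_euler('xyz',c['attitude']).as_matrix().T
def onplane(c,uv,z):
    r=rays(c,uv); o=np.array(c['xyz']); return o+r*((z-o[2])/r[:,2])[:,None]
def pts(c,d,uv):
    uv=np.asarray(uv); dd=d[uv[:,1],uv[:,0]]; return np.array(c['xyz'])+rays(c,uv)*dd[:,None]
def hsv(p): return cv2.cvtColor(p,cv2.COLOR_RGB2HSV)
def box(P):
    r=cv2.minAreaRect(P[:,:2].astype(np.float32)); b=cv2.boxPoints(r); 
    e=[b[1]-b[0],b[2]-b[1]]; e=max(e,key=np.linalg.norm); return np.round(r[0],1),np.round(r[1],1),round(np.degrees(np.arctan2(e[1],e[0]))%180,1)
E
python3 - <<'E'
from h import *
for n,roi,roc in [('scene',(180,150,265,250),(395,220,450,275)),('side',(370,165,470,260),(215,280,275,365))]:
    z=np.load(f'pics/{n}0.npz'); p,d=z['p'],z['d']; c=get_calibration(n); H=hsv(p)
    def sel(m,roi):
        k=np.zeros_like(m); x0,y0,x1,y1=roi; k[y0:y1,x0:x1]=m[y0:y1,x0:x1]; v,u=np.nonzero(k); return np.c_[u,v]
    blue=(abs(H[...,0].astype(int)-112)<12)&(H[...,1]>150)
    uv=sel(blue,roi); P=pts(c,d,uv); print(n,'blue',len(P),'z pct',np.percentile(P[:,2],[1,50,99]).round(1))
    top=P[P[:,2]>150]; print(' ribtop',len(top),box(top) if len(top)>4 else '', top.mean(0).round(1))
    dk=P[(P[:,2]>121)&(P[:,2]<131)]; print(' disc',box(dk),np.round(cv2.minEnclosingCircle(dk[:,:2].astype(np.float32))[0],1),cv2.minEnclosingCircle(dk[:,:2].astype(np.float32))[1])
    org=(H[...,0]>3)&(H[...,0]<20)&(H[...,1]>170)&(H[...,2]>120)
    uv=sel(org,roi);
    nn,l,st,ce=cv2.connectedComponentsWithStats((np.isin(np.arange(480*640).reshape(480,640),uv[:,1]*640+uv[:,0])).astype(np.uint8)) if len(uv) else (1,0,0,0)
    for i in range(1,nn):
        if st[i,4]>3:
            v,u=np.nonzero(l==i);Q=pts(c,d,np.c_[u,v]); print(' millorange',ce[i].round(1),st[i,4],np.median(Q,0).round(1), H[v[0],u[0]])
    uv=sel(org,roc); Q=pts(c,d,uv); print(' cup orange z',np.percentile(Q[:,2],[5,50,95]).round(1))
    Q=Q[Q[:,2]>80]; print(box(Q),box(onplane(c,uv[pts(c,d,uv)[:,2]>80],88)),len(Q))
    g=sel(np.ones_like(org),roc);G=pts(c,d,g);G=G[(G[:,2]>84)&(G[:,2]<95)];print(' griptop',len(G),box(G),np.median(G,0))
E
```

```text
scene blue 1576 z pct [111.  125.7 156.5]
 ribtop 127 (array([842.2, -59.3]), array([712.5,  35.6]), np.float32(27.0)) [ 584.7 -188.7  212. ]
 disc (array([ 540.8, -211.1]), array([106.6, 101.8]), np.float32(18.1)) [ 540.9 -212.8] 53.79825210571289
 millorange [210.  216.2] 5 [ 588.7 -210.5   93.7] [ 14 175 178]Traceback (most recent call last):
  File "<stdin>", line 16, in <module>
    return _quantile_unchecked(
        a, q, axis, out, overwrite_input, method, keepdims, weights)
    return _ureduce(a,
                    func=_quantile_ureduce_func,
    ...<5 lines>...
                    overwrite_input=overwrite_input,
                    method=method)
    r = func(a, **kwargs)
    result = _quantile(arr,
                       quantiles=q,
    ...<2 lines>...
                       out=out,
                       weights=wgt)
    slices_having_nans = np.isnan(arr[-1, ...])
                                  ~~~^^^^^^^^^
IndexError: index -1 is out of bounds for axis 0 with size 0
```

Run:
```python
from h import *
rs=[]
for n,a,b in [('scene',(175,150),(390,215)),('side',(370,165),(205,270))]:
    im=cv2.imread(f'pics/{n}0.png')
    for x,y in (a,b): rs.append(cv2.resize(im[y:y+100,x:x+130],None,fx=3,fy=2.9,interpolation=cv2.INTER_CUBIC))
cv2.imwrite('pics/crop0.png',np.vstack([np.hstack(rs[:2]),np.hstack(rs[2:])]))
for n,roi,roc in [('scene',(180,150,265,250),(395,220,450,275)),('side',(370,165,470,260),(215,280,275,350))]:
    z=np.load(f'pics/{n}0.npz'); p,d=z['p'],z['d']; c=get_calibration(n); H=hsv(p)
    def sel(m,roi):
        k=np.zeros_like(m); x0,y0,x1,y1=roi; k[y0:y1,x0:x1]=m[y0:y1,x0:x1]; v,u=np.nonzero(k); return np.c_[u,v]
    blue=(abs(H[...,0].astype(int)-112)<12)&(H[...,1]>150)
    P=pts(c,d,sel(blue,roi)); t=P[(P[:,2]>151)&(P[:,2]<158)]; print(n,'rib',len(t),box(t),t.mean(0))
    dk=P[(P[:,2]>121)&(P[:,2]<131)]; print('disc',cv2.minEnclosingCircle(dk[:,:2].astype(np.float32)))
    org=(H[...,0]>3)&(H[...,0]<25)&(H[...,1]>140)&(H[...,2]>90)
    uv=sel(org,roc); Q=pts(c,d,uv); k=(Q[:,2]>80)&(Q[:,2]<96); print('cupor',len(Q),k.sum(),box(Q[k]),box(onplane(c,uv[k],88)))
    G=pts(c,d,sel(np.ones_like(org),roc));G=G[(G[:,2]>84)&(G[:,2]<95)];print(' griptop',len(G),box(G),np.median(G,0))
```

```text
scene rib 116 (array([ 541.3, -212.9]), array([14.9, 44. ]), np.float32(162.4)) [ 541.45342954 -212.15862054  153.84617842]
disc ((540.921142578125, -212.77447509765625), 53.79825210571289)
cupor 73 68 (array([549.4, 229.3]), array([ 8.5, 52.7]), np.float32(131.2)) (array([549.2, 229.4]), array([ 5.9, 52.6]), np.float32(130.7))
 griptop 508 (array([550.9, 229.4]), array([45.2, 65.4]), np.float32(130.6)) [552.37820759 228.70788381  87.56072921]
side rib 77 (array([ 537.3, -209.9]), array([13.9, 40.2]), np.float32(163.2)) [ 535.57021096 -209.07964591  153.65362234]
disc ((536.122314453125, -211.35252380371094), 55.91114807128906)
cupor 128 109 (array([549.6, 228.4]), array([ 8.2, 54.5]), np.float32(130.8)) (array([549.2, 228.6]), array([ 7.7, 53.4]), np.float32(130.7))
 griptop 668 (array([547.9, 229.6]), array([44. , 67.1]), np.float32(129.4)) [545.76629133 232.06479073  87.31727399]
```

View pics/crop0.png

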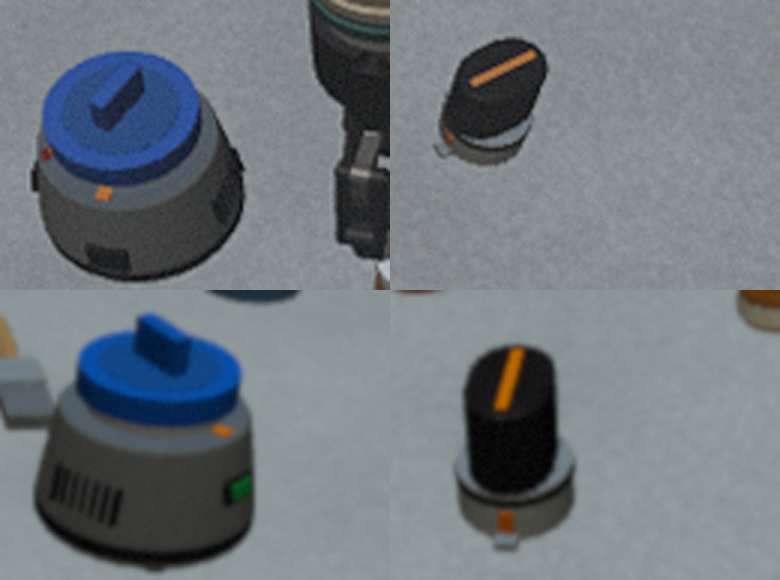

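Run:
```python
from h import *
c=get_calibration('scene')
for nm,uv,z in [('jar',(311,238),55),('tiles',(345,195),20),('bowl',(358,338),25),('tubtop',(220,305),85),('ribtool',(452,354),3),('a',(400,170),0),('b',(385,215),0),('c',(345,280),0),('d',(400,300),0)]:
    print(nm,onplane(c,uv,z).round(0)[0])
cs=get_calibration('side')
print('side',onplane(cs,(335,265),40).round(),onplane(cs,(383,327),2).round(),onplane(cs,(416,308),2).round())
for n,roi in [('scene',(180,190,265,230)),('side',(370,190,470,225))]:
    z=np.load(f'pics/{n}0.npz'); p,d=z['p'],z['d']; c=get_calibration(n); H=hsv(p)
    m=(H[...,0]>5)&(H[...,0]<25)&(H[...,1]>120)&(H[...,2]>90)
    x0,y0,x1,y1=roi; v,u=np.nonzero(m[y0:y1,x0:x1]); uv=np.c_[u+x0,v+y0]; Q=onplane(c,uv,95); print(n,len(Q),Q.round(1)[:12,:2].tolist(),Q.mean(0), uv.mean(0))
```

```text
jar [576.  -4.  55.]
tiles [425.  44.  20.]
bowl [762. 127.  25.]
tubtop [ 774. -135.   85.]
ribtool [749. 310.   3.]
a [308. 159.   0.]
b [447. 141.   0.]
c [630.  80.   0.]
d [653. 199.   0.]
side [[565.   5.  40.]] [[420.  41.   2.]] [[412. -40.   2.]]
scene 22 [[562.5, -261.2], [565.0, -260.3], [586.5, -214.6], [589.3, -215.8], [588.9, -213.8], [588.5, -211.8], [588.1, -209.9], [592.1, -217.0], [591.7, -215.1], [591.3, -213.1], [590.9, -211.1], [590.5, -209.1]] [ 589.70885813 -216.91033882   95.        ] [207.45454545 215.09090909]
side 18 [[492.3, -214.5], [490.9, -215.9], [489.6, -217.3], [488.2, -218.7], [486.9, -220.1], [490.0, -211.1], [488.6, -212.5], [487.3, -213.9], [485.9, -215.3], [484.6, -216.7], [483.2, -218.1], [486.3, -209.2]] [ 485.94665777 -214.0433899    95.        ] [443.61111111 213.22222222]
```

Emit:
arm_command:
  rot:
    - [0,0,7]
    - [0,0,7]
    - [0,0,7]
    - [0,0,7]
    - [0,0,7]
  slide:
    - [-20,-35,0]
    - [-20,-35,0]
    - [-20,-35,0]
    - [-20,-35,0]
    - [-20,-35,0]
  gripper: [85,85,60,60,60]

```text
clock: 0.57
eef_pos: [549.7, -164.1, 227.9]
tool_rot: [-3.134, -0.001, 0.629]
force: [-0.4, -0.4, -0.0]
width: 60.5
```

Emit:
arm_command:
  rot:
    - [0,0,7]
    - [0,0,7]
    - [0,0,7]
    - [0,0,7]
    - [0,0,7]
  slide:
    - [-5,-20,0]
    - [-3,-15,0]
    - [0,0,0]
    - [0,0,0]
    - [0,0,0]
  gripper: [60,60,60,60,60]

```text
clock: 0.98
eef_pos: [531.3, -215.8, 226.6]
tool_rot: [-3.132, 0.01, 1.246]
force: [0.1, 0.0, 0.3]
width: 60.1
```

```bash
cat >> h.py <<'E'
def need(x=None,y=None,z=None,yaw=None):
    s=telemetry.read_state(); e=s['eef_pos']; Rm=R.from_euler('xyz',s['tool_rot'])
    T=R.from_euler('xyz',[np.pi,0,np.radians(yaw)]); 
    t=[e[i] if v is None else v for i,v in enumerate((x,y,z))]
    print('clk',round(s['clock'],2),'pos',e.round(1),'yaw',np.degrees(s['tool_rot']).round(2),'w',round(s['width'],1),'F',s['force'].round(1),'M',s['torque'].round(2))
    print('slide',(np.array(t)-e).round(1),'rot',np.degrees((T*Rm.inv()).as_rotvec()).round(2))
E
python3 - <<'E'
from h import *
snap('wrist','w1'); need(539.5,-212,200,72.8)
E
```

```text
clk 1.03 pos [ 531.3 -215.7  226.5] yaw [-179.41    0.54   71.69] w 60.3 F [-0.7 -0.6 -0.5] M [-0.   -0.02 -0.02]
slide [  8.2   3.7 -26.5] rot [ 0.34 -0.73  1.11]
```

View pics/w1.png

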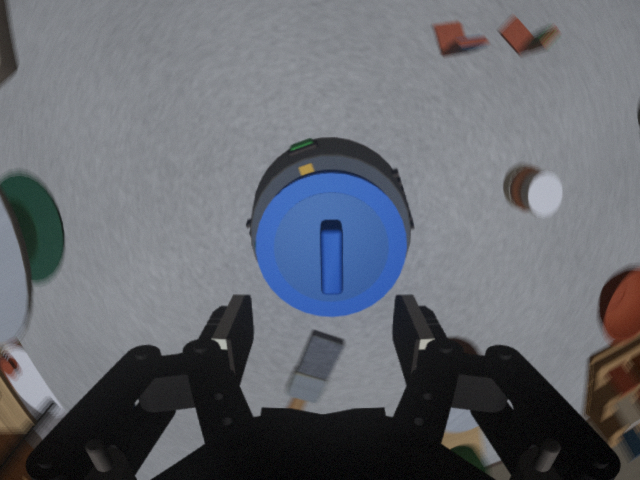

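The wrist view shows the cap at (333,244) with its rib upright and aligned with the jaws. One orange dash shows at (306,169). I'll measure both.

```bash
cat >> h.py <<'E'
def wrays(c,uv):
    uv=np.atleast_2d(uv).astype(float)
    K=np.array([[c['fx'],0,c['cx']],[0,c['fy'],c['cy']],[0,0,1]])
    q=cv2.fisheye.undistortPoints(uv[:,None,:],K,np.zeros(4))[:,0]
    d=np.c_[q[:,0],-q[:,1],-np.ones(len(q))]
    return d@R.from_euler('xyz',c['attitude']).as_matrix().T
def wplane(c,uv,z):
    r=wrays(c,uv); o=np.array(c['xyz']); return o+r*((z-o[2])/r[:,2])[:,None]
E
python3 - <<'E'
from h import *
p=np.load('pics/w1.npz')['p']; c=get_calibration('wrist'); H=hsv(p)
m=((abs(H[...,0].astype(int)-112)<10)&(H[...,1]>150)).astype(np.uint8)
cs,_=cv2.findContours(m,cv2.RETR_EXTERNAL,cv2.CHAIN_APPROX_NONE); k=max(cs,key=cv2.contourArea)[:,0]
Q=wplane(c,k,126)[:,:2].astype(np.float32); print('cap',cv2.minEnclosingCircle(Q),cv2.fitEllipse(Q))
o=((H[...,0]>10)&(H[...,0]<25)&(H[...,1]>140)&(H[...,2]>100)).astype(np.uint8); o[:150]=0;o[190:]=0;o[:,:280]=0;o[:,330:]=0
v,u=np.nonzero(o); print('dash',wplane(c,np.c_[u,v],95).mean(0))
rib=np.array([(320,221),(341,221),(341,296),(321,296)]);print(wplane(c,rib,155).round(1)); print(wplane(c,rib,155).mean(0))
E
```

```text
cap ((538.818115234375, -211.5346221923828), 53.299251556396484) ((538.990966796875, -211.7412109375), (104.23539733886719, 105.59616088867188), 73.85919189453125)
dash [ 484.61912413 -213.04606214   95.        ]
[[ 511.7 -210.1  155. ]
 [ 515.6 -198.2  155. ]
 [ 562.7 -212.9  155. ]
 [ 558.7 -225.1  155. ]]
[ 537.17058069 -211.58289002  155.        ]
```

Emit:
arm_command:
  rot:
    - [0.3,-0.7,1.1]
    - [0,0,0]
    - [0,0,0]
    - [0,0,0]
  slide:
    - [8,4,-26]
    - [0,0,-20]
    - [0,0,-20]
    - [0,0,0]
  gripper: [60,50,50,50]

```text
clock: 1.37
eef_pos: [540.3, -212.3, 159.4]
tool_rot: [3.138, -0.0, 1.26]
force: [0.6, -0.3, -0.5]
width: 50.2
```

Run:
```python
from h import *
need(539,-211.6,131,72.8)
```

```text
clk 1.37 pos [ 540.3 -212.3  159.4] yaw [ 1.7978e+02 -2.0000e-02  7.2210e+01] w 50.2 F [ 0.6 -0.3 -0.5] M [0.02 0.07 0.03]
slide [ -1.3   0.7 -28.4] rot [0.05 0.22 0.59]
```

Emit:
arm_command:
  rot:
    - [0,0.2,0.6]
    - [0,0,0]
    - [0,0,0]
  slide:
    - [-1,0.7,-14]
    - [0,0,-14]
    - [0,0,0]
  gripper: [40,40,30]

```text
clock: 1.62
eef_pos: [539.8, -211.3, 131.6]
tool_rot: [3.141, 0.001, 1.266]
force: [-0.4, 0.4, -0.2]
width: 30.8
```

Emit:
arm_command:
  rot:
    - [0,0,0]
    - [0,0,0]
    - [0,0,0]
    - [0,0,0]
    - [0,0,0]
  slide:
    - [0,0,0]
    - [0,0,0]
    - [0,0,0]
    - [0,0,0]
    - [0,0,0]
  gripper: [5,5,5,5,5]

```text
clock: 2.03
eef_pos: [539.5, -213.4, 134.0]
tool_rot: [3.141, 0.004, 1.261]
force: [0.5, -0.8, -8.1]
width: 12.8
```

Run:
```python
from h import *
need(539,-211.6,131,72.8)
```

```text
clk 2.03 pos [ 539.5 -213.4  134. ] yaw [179.96   0.22  72.23] w 12.8 F [ 0.5 -0.8 -8.1] M [-0.19 -0.12  0.02]
slide [-0.5  1.8 -3. ] rot [ 0.22 -0.03  0.57]
```

Emit:
arm_command:
  rot:
    - [0,0,0]
    - [0,0,0]
    - [0,0,0]
    - [0,0,0]
    - [0,0,0]
  slide:
    - [0,0,4]
    - [0,0,5]
    - [0,0,5]
    - [0,0,5]
    - [0,0,5]
  gripper: [5,5,5,5,5]

```text
clock: 2.45
eef_pos: [541.0, -212.1, 161.9]
tool_rot: [3.138, 0.002, 1.261]
force: [-0.9, -0.0, -0.3]
width: 13.0
```

Emit:
arm_command:
  rot:
    - [0,0,0]
    - [0,0,0]
    - [0,0,0]
    - [0,0,0]
    - [0,0,0]
  slide:
    - [0,0,10]
    - [0,0,15]
    - [0,0,15]
    - [0,0,10]
    - [0,0,0]
  gripper: [5,5,5,5,5]

```text
clock: 2.87
eef_pos: [542.7, -211.7, 219.8]
tool_rot: [3.132, 0.002, 1.262]
force: [0.4, -0.9, -1.1]
width: 12.6
```

Run:
```python
from h import *
snap('scene','s2');snap('wrist','w2');need(600,110,220,72.8)
a=cv2.imread('pics/s2.png');b=cv2.imread('pics/w2.png')
cv2.imwrite('pics/c2.png',np.hstack([cv2.resize(a[120:300,130:350],(400,328)),cv2.resize(b,(400,328))]))
```

```text
clk 2.97 pos [ 541.6 -211.4  217.7] yaw [1.7964e+02 9.0000e-02 7.2310e+01] w 12.9 F [ 0.  -0.6 -1.1] M [ 0.01  0.02 -0.05]
slide [ 58.4 321.4   2.3] rot [0.2  0.31 0.49]
```

View pics/c2.png

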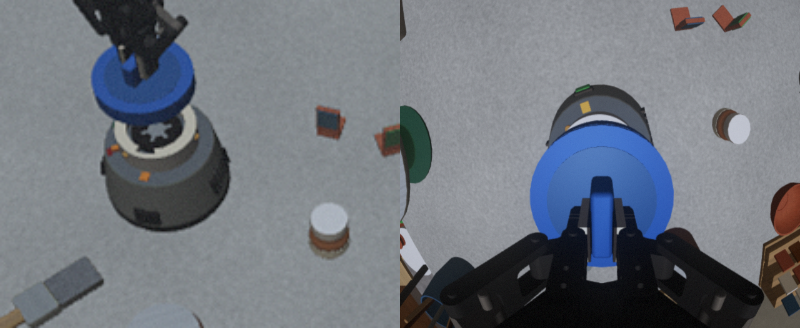

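The cap is held and clear of the collar. Now I carry it to about (600,110).

Emit:
arm_command:
  rot:
    - [0,0,0]
    - [0,0,0]
    - [0,0,0]
    - [0,0,0]
    - [0,0,0]
  slide:
    - [3,15,0]
    - [6,30,0]
    - [6,33,0]
    - [6,33,0]
    - [6,33,0]
  gripper: [5,5,5,5,5]

```text
clock: 3.38
eef_pos: [563.5, -75.2, 213.1]
tool_rot: [-3.141, 0.01, 1.242]
force: [0.6, -0.3, -0.3]
width: 13.0
```

Emit:
arm_command:
  rot:
    - [0,0,0]
    - [0,0,0]
    - [0,0,0]
    - [0,0,0]
    - [0,0,0]
  slide:
    - [6,33,0]
    - [6,33,0]
    - [6,30,0]
    - [3,15,0]
    - [0,0,0]
  gripper: [5,5,5,5,5]

```text
clock: 3.8
eef_pos: [581.8, 51.1, 208.0]
tool_rot: [-3.131, 0.008, 1.253]
force: [0.3, -0.3, -0.2]
width: 12.8
```

Run:
```python
from h import *
need(600,110,30,72.8)
```

```text
clk 3.8 pos [581.8  51.1 208. ] yaw [-179.39    0.44   71.79] w 12.8 F [ 0.3 -0.3 -0.2] M [ 0.03 -0.06 -0.06]
slide [  18.2   58.9 -178. ] rot [ 0.24 -0.72  1.02]
```

Emit:
arm_command:
  rot:
    - [0.2,-0.7,1]
    - [0,0,0]
    - [0,0,0]
    - [0,0,0]
    - [0,0,0]
  slide:
    - [9,30,-10]
    - [9,30,-20]
    - [0,0,-30]
    - [0,0,-30]
    - [0,0,-20]
  gripper: [5,5,5,5,5]

```text
clock: 4.22
eef_pos: [602.3, 110.3, 95.8]
tool_rot: [3.135, 0.0, 1.269]
force: [-0.2, 0.2, -0.5]
width: 12.8
```

Emit:
arm_command:
  rot:
    - [0,0,0]
    - [0,0,0]
    - [0,0,0]
  slide:
    - [0,0,-20]
    - [0,0,-10]
    - [0,0,0]
  gripper: [5,5,5]

```text
clock: 4.47
eef_pos: [597.3, 104.9, 57.5]
tool_rot: [-3.138, 0.009, 1.268]
force: [0.3, -0.1, -0.2]
width: 12.7
```

Run:
```python
from h import *
need(600,110,28,72.8)
p,d,c=snap('side','si3'); H=hsv(p)
m=(abs(H[...,0].astype(int)-112)<12)&(H[...,1]>150); m[:, :230]=0; m[:,400:]=0; m[:200]=0
v,u=np.nonzero(m); P=pts(c,d,np.c_[u,v]); print(len(P),np.percentile(P[:,2],[0,2,5,50,95,99]).round(1))
cv2.imwrite('pics/c3.png',cv2.resize(cv2.imread('pics/si3.png')[180:380,180:430],None,fx=3,fy=3))
```

```text
clk 4.47 pos [597.3 104.9  57.5] yaw [-179.81    0.53   72.62] w 12.7 F [ 0.3 -0.1 -0.2] M [-0.01 -0.04 -0.01]
slide [  2.7   5.1 -29.5] rot [ 0.45 -0.34  0.18]
1917 [31.8 35.8 38.1 50.5 76.8 81.2]
```

View pics/c3.png

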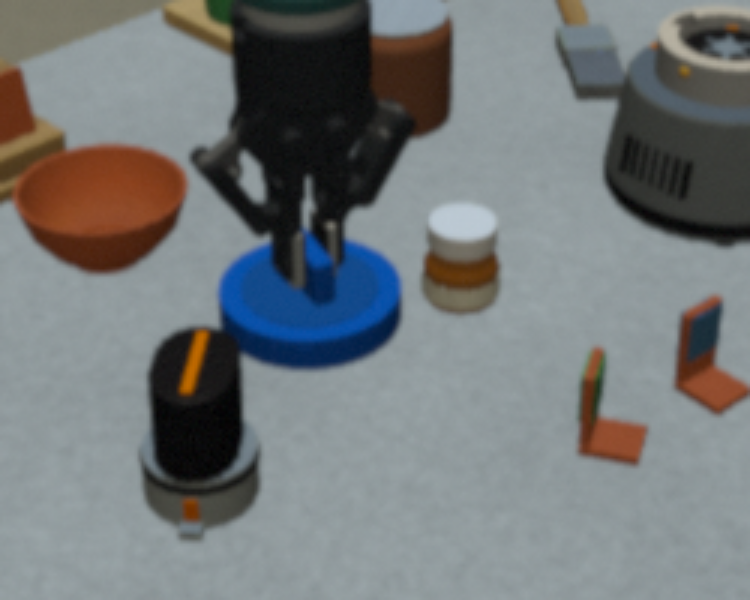

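The cap's lower edge is about 32 mm up, over free bench between the cup and the jar. I lower it gently.

Emit:
arm_command:
  rot:
    - [0.4,-0.3,0]
    - [0,0,0]
    - [0,0,0]
    - [0,0,0]
    - [0,0,0]
  slide:
    - [2,2,-8]
    - [0,0,-6]
    - [0,0,-5]
    - [0,0,-4]
    - [0,0,-2]
  gripper: [5,5,5,5,5]

```text
clock: 4.93
eef_pos: [603.4, 105.4, 35.5]
tool_rot: [3.134, -0.003, 1.264]
force: [-0.1, -0.5, 0.1]
width: 13.3
```

Run:
```python
from h import *
need(600,110,26,72.8)
```

```text
clk 4.93 pos [603.4 105.4  35.5] yaw [ 1.7956e+02 -1.7000e-01  7.2440e+01] w 13.3 F [-0.1 -0.5  0.1] M [ 0.1   0.03 -0.01]
slide [-3.4  4.6 -9.5] rot [-0.03  0.47  0.36]
```

Emit:
arm_command:
  rot:
    - [0,0.4,0]
    - [0,0,0]
    - [0,0,0]
    - [0,0,0]
  slide:
    - [0,0,-3]
    - [0,0,-2]
    - [0,0,-2]
    - [0,0,-1]
  gripper: [5,5,5,5]

```text
clock: 5.27
eef_pos: [604.3, 105.7, 27.6]
tool_rot: [3.14, -0.002, 1.265]
force: [0.1, 0.1, 0.1]
width: 12.9
```

Run:
```python
from h import *
need(600,110,26,72.8)
```

```text
clk 5.27 pos [604.3 105.7  27.6] yaw [ 1.7988e+02 -1.0000e-01  7.2450e+01] w 12.9 F [0.1 0.1 0.1] M [ 0.   -0.04 -0.  ]
slide [-4.3  4.3 -1.6] rot [-0.06  0.14  0.35]
```

Emit:
arm_command:
  rot:
    - [0,0,0]
    - [0,0,0]
    - [0,0,0]
  slide:
    - [0,0,-1.5]
    - [0,0,-1]
    - [0,0,-1]
  gripper: [5,5,5]

```text
clock: 5.52
eef_pos: [604.4, 105.8, 26.4]
tool_rot: [3.139, -0.001, 1.264]
force: [-2.5, -1.9, 6.7]
width: 13.2
```

Run:
```python
from h import *
need(600,110,26,72.8)
p,d,c=snap('side','si4'); H=hsv(p)
m=(abs(H[...,0].astype(int)-112)<12)&(H[...,1]>150); m[:, :230]=0; m[:,400:]=0; m[:200]=0
v,u=np.nonzero(m); P=pts(c,d,np.c_[u,v]); print(len(P),np.percentile(P[:,2],[0,2,5,50,95,99]).round(1))
```

```text
clk 5.52 pos [604.4 105.8  26.4] yaw [ 1.7984e+02 -7.0000e-02  7.2440e+01] w 13.2 F [-2.5 -1.9  6.7] M [-0.    0.57  0.01]
slide [-4.4  4.2 -0.4] rot [-0.02  0.17  0.36]
1766 [-0.4  5.   7.8 19.5 47.7 82.6]
```

It touches down at 6.7 N, so I release.

Emit:
arm_command:
  rot:
    - [0,0,0]
    - [0,0,0]
    - [0,0,0]
    - [0,0,0]
    - [0,0,0]
  slide:
    - [0,0,0]
    - [0,0,0]
    - [0,0,0]
    - [0,0,3]
    - [0,0,10]
  gripper: [20,30,45,50,60]

```text
clock: 5.98
eef_pos: [603.6, 105.8, 38.9]
tool_rot: [3.14, -0.0, 1.265]
force: [-0.6, -0.7, -0.3]
width: 59.5
```

Emit:
arm_command:
  rot:
    - [0,0,0]
    - [0,0,-6]
    - [0,0,-6]
    - [0,0,-6]
    - [0,0,-6]
  slide:
    - [0,0,30]
    - [0,0,40]
    - [-5,15,40]
    - [-10,20,15]
    - [-10,20,0]
  gripper: [60,60,70,75,75]

```text
clock: 6.4
eef_pos: [579.4, 155.2, 171.1]
tool_rot: [-3.14, -0.003, 0.819]
force: [-0.3, -0.1, -0.4]
width: 74.9
```

Run:
```python
from h import *
need(549.3,229,140,40.7)
snap('side','si5');snap('scene','s5');snap('wrist','w5')
a=cv2.imread('pics/si5.png');b=cv2.imread('pics/w5.png')
cv2.imwrite('pics/c5.png',np.hstack([cv2.resize(a[180:380,180:430],(400,320)),cv2.resize(b,(400,320))]))
```

```text
clk 6.4 pos [579.4 155.2 171.1] yaw [-179.9    -0.18   46.94] w 74.9 F [-0.3 -0.1 -0.4] M [ 0.03 -0.02 -0.04]
slide [-30.1  73.8 -31.1] rot [-0.19  0.06 -6.24]
```

View pics/c5.png

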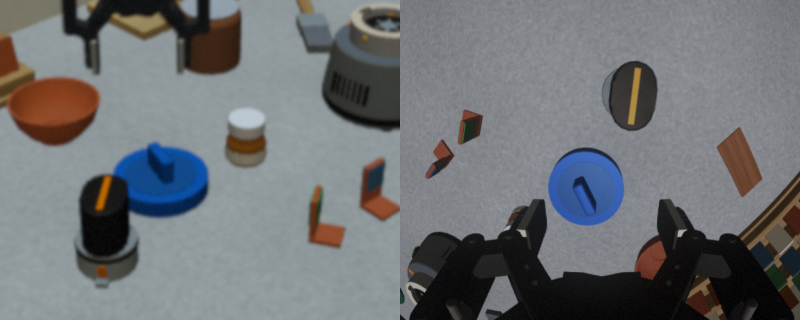

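View pics/s5.png

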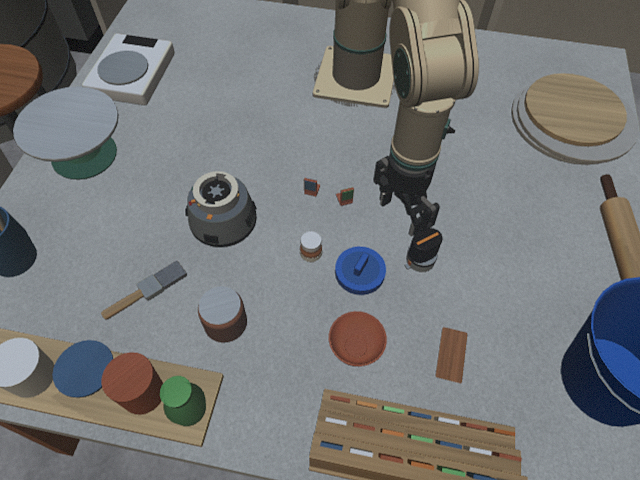

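The cap sits upright on the bench at scene pixel (360,270), clear of the other things. Now I measure the cup line and the open socket.

Run:
```python
from h import *
p=np.load('pics/w5.npz')['p']; c=get_calibration('wrist'); H=hsv(p)
o=((H[...,0]>8)&(H[...,0]<28)&(H[...,1]>120)&(H[...,2]>90)).astype(np.uint8); o[:80]=0;o[210:]=0;o[:,:480]=0;o[:,:480]=0;o[:,540:]=0
v,u=np.nonzero(o); print(len(u),box(wplane(c,np.c_[u,v],88)))
for n,x,y in [('s5',180,160),('si5',370,165)]:
    a=cv2.imread(f'pics/{n}.png')[y:y+90,x:x+90]; cv2.imwrite(f'pics/m_{n}.png',cv2.resize(a,None,fx=6,fy=6,interpolation=cv2.INTER_CUBIC))
for n,cn,roi in [('s5','scene',(180,160,265,235)),('si5','side',(370,170,470,235))]:
    z=np.load(f'pics/{n}.npz'); p,d=z['p'],z['d']; c=get_calibration(cn); H=hsv(p)
    m=((H[...,0]>4)&(H[...,0]<25)&(H[...,1]>110)&(H[...,2]>90)).astype(np.uint8); k=np.zeros_like(m); x0,y0,x1,y1=roi;k[y0:y1,x0:x1]=m[y0:y1,x0:x1]
    nn,l,st,ce=cv2.connectedComponentsWithStats(k)
    for i in range(1,nn):
        v,u=np.nonzero(l==i)
        if len(u)>3: print(n,ce[i].round(1),len(u),'depth',np.median(pts(c,d,np.c_[u,v]),0).round(1),'z95',onplane(c,ce[i],95).round(1)[0])
    v,u=np.mgrid[y0:y1,x0:x1]; uv=np.c_[u.ravel(),v.ravel()]; P=pts(c,d,uv); r=P[(abs(P[:,2]-122)<3)&(np.hypot(P[:,0]-539,P[:,1]+212)<55)]
    print(' rim',len(r),cv2.minEnclosingCircle(r[:,:2].astype(np.float32)))
```

```text
145 (array([649.2, 286.2]), array([14.4,  9.9]), np.float32(49.4))
s5 [237.5 194.5] 6 depth [ 540.9 -165.9  114.1] z95 [ 526.5 -171.7   95. ]
s5 [192.5 200.8] 12 depth [ 565.9 -254.9  100.8] z95 [ 561.3 -258.3   95. ]
s5 [198.5 204.5] 4 depth [ 582.6 -234.8  116.8] z95 [ 567.9 -243.1   95. ]
s5 [209.2 216.2] 23 depth [ 592.6 -212.3   95.4] z95 [ 591.6 -212.5   95. ]
 rim 569 ((541.3931274414062, -213.0074462890625), 47.51326370239258)
si5 [371.3 182.2] 35 depth [ 766.3 -340.9   18.7] z95 [ 670.3 -217.7   95. ]
si5 [423.7 188.6] 7 depth [ 555.2 -242.   112.5] z95 [ 575.4 -273.3   95. ]
si5 [407.7 203.3] 10 depth [ 537.6 -165.2  114.6] z95 [ 559.  -196.8   95. ]
si5 [443.5 213. ] 20 depth [ 486.4 -213.8   95.5] z95 [ 486.6 -214.6   95. ]
 rim 433 ((538.10546875, -210.23605346679688), 49.885520935058594)
```

View pics/m_s5.png

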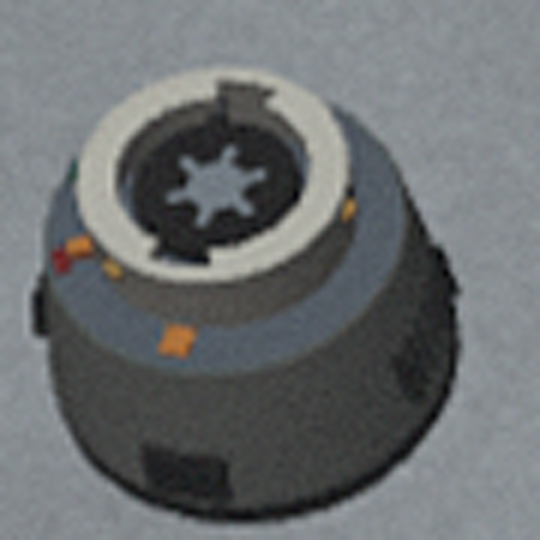

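View pics/m_si5.png

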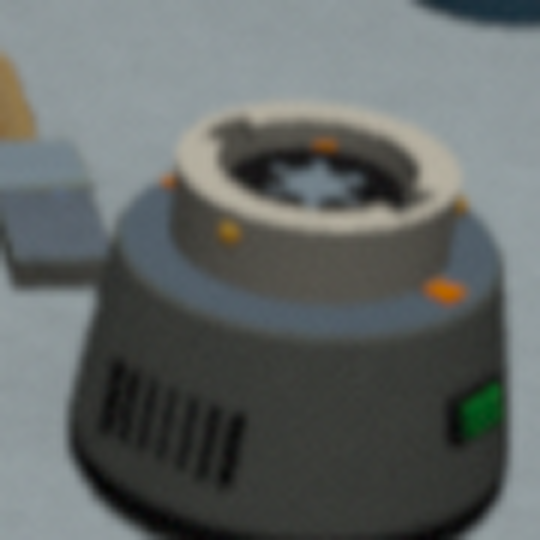

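Run:
```python
from h import *
p=np.load('pics/w5.npz')['p']; c=get_calibration('wrist'); H=hsv(p)
o=((H[...,0]>8)&(H[...,0]<28)&(H[...,1]>120)&(H[...,2]>90)).astype(np.uint8); o[:80]=0;o[210:]=0;o[:,:340]=0;o[:,420:]=0
v,u=np.nonzero(o); print(len(u),box(wplane(c,np.c_[u,v],88)))
```

```text
909 (array([549.8, 226. ]), array([ 6.6, 52.2]), np.float32(130.9))
```

Emit:
arm_command:
  rot:
    - [0,0,-3]
    - [-0.2,0,-3]
    - [0,0,0]
    - [0,0,0]
  slide:
    - [-14,32,0]
    - [-16,32,0]
    - [0,9,-10]
    - [0,0,0]
  gripper: [80,80,80,80]

```text
clock: 6.88
eef_pos: [547.9, 224.7, 157.1]
tool_rot: [3.14, 0.007, 0.721]
force: [-0.0, -0.4, -0.8]
width: 79.8
```

Run:
```python
from h import *
p,d,c=snap('wrist','w6');need(549.5,228,42,40.8)
```

```text
clk 6.93 pos [548.3 224.3 157.8] yaw [179.9    0.39  41.26] w 80.1 F [-0.  -0.5  0.5] M [-0.    0.01  0.  ]
slide [   1.2    3.7 -115.8] rot [ 0.33 -0.22 -0.46]
```

View pics/w6.png

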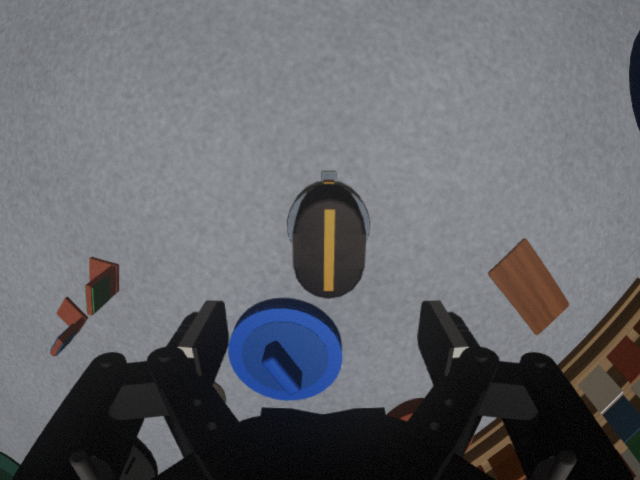

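The orange line at (330,250) is parallel to the jaws' centre plane, and its 7 px offset matches the shift still to be made. I descend.

Emit:
arm_command:
  rot:
    - [0.3,-0.2,-0.4]
    - [0,0,0]
    - [0,0,0]
    - [0,0,0]
  slide:
    - [1,3.5,-25]
    - [0,0,-30]
    - [0,0,-30]
    - [0,0,0]
  gripper: [80,80,80,80]

```text
clock: 7.27
eef_pos: [554.5, 220.2, 72.1]
tool_rot: [3.136, -0.002, 0.711]
force: [-0.3, -0.4, 0.0]
width: 79.6
```

Run:
```python
from h import *
need(549.5,228,42,40.8)
```

```text
clk 7.27 pos [554.5 220.2  72.1] yaw [ 1.7966e+02 -1.3000e-01  4.0740e+01] w 79.6 F [-0.3 -0.4  0. ] M [-0.09  0.09  0.04]
slide [ -5.    7.8 -30.1] rot [0.18 0.32 0.06]
```

Emit:
arm_command:
  rot:
    - [0.2,0.3,0]
    - [0,0,0]
    - [0,0,0]
    - [0,0,0]
  slide:
    - [-5,8,-10]
    - [0,0,-10]
    - [0,0,-10]
    - [0,0,0]
  gripper: [80,80,75,70]

```text
clock: 7.6
eef_pos: [552.4, 224.1, 42.0]
tool_rot: [3.14, -0.001, 0.707]
force: [-1.2, -0.0, -0.5]
width: 70.3
```

Run:
```python
from h import *
need(549.5,228,42,40.8)
```

```text
clk 7.6 pos [552.4 224.1  42. ] yaw [ 1.7989e+02 -5.0000e-02  4.0480e+01] w 70.3 F [-1.2 -0.  -0.5] M [-0.01 -0.01 -0.02]
slide [-2.9  3.9  0. ] rot [0.05 0.11 0.32]
```

Emit:
arm_command:
  rot:
    - [0,0.1,0.3]
    - [0,0,0]
    - [0,0,0]
    - [0,0,0]
    - [0,0,0]
  slide:
    - [-3,4,0]
    - [0,0,0]
    - [0,0,0]
    - [0,0,0]
    - [0,0,0]
  gripper: [60,55,35,35,35]

```text
clock: 8.02
eef_pos: [550.7, 228.9, 44.5]
tool_rot: [3.139, -0.003, 0.713]
force: [0.2, 0.0, -2.5]
width: 43.7
```

Emit:
arm_command:
  rot:
    - [0,0,0]
    - [0,0,0]
  slide:
    - [0,0,0]
    - [0,0,0]
  gripper: [35,35]

```text
clock: 8.18
eef_pos: [550.6, 229.1, 44.8]
tool_rot: [3.139, -0.003, 0.713]
force: [-0.2, 0.1, -2.1]
width: 43.4
```

Run:
```python
from h import *
need(549.5,228,42,40.8)
```

```text
clk 8.18 pos [550.6 229.1  44.8] yaw [179.87  -0.18  40.86] w 43.4 F [-0.2  0.1 -2.1] M [-0.04  0.06 -0.02]
slide [-1.1 -1.1 -2.8] rot [-0.02  0.22 -0.06]
```

Emit:
arm_command:
  rot:
    - [0,0,0]
    - [0,0,0]
    - [0,0,0]
    - [0,0,0]
    - [0,0,0]
  slide:
    - [0,0,10]
    - [0,0,30]
    - [0,0,40]
    - [0,0,40]
    - [5,-15,35]
  gripper: [35,35,35,35,35]

```text
clock: 8.6
eef_pos: [546.3, 214.7, 198.2]
tool_rot: [-3.135, 0.015, 0.719]
force: [0.2, 1.6, -2.7]
width: 43.1
```

Emit:
arm_command:
  rot:
    - [0,0,5]
    - [0,0,6]
    - [0,0,6]
    - [0,0,6]
    - [0,0,6]
  slide:
    - [5,-30,0]
    - [6,-36,0]
    - [6,-36,0]
    - [6,-36,0]
    - [6,-36,0]
  gripper: [35,35,35,35,35]

```text
clock: 9.02
eef_pos: [580.2, 47.0, 214.3]
tool_rot: [3.137, -0.008, 1.263]
force: [1.1, -0.3, -2.7]
width: 43.6
```

Emit:
arm_command:
  rot:
    - [0,0,6]
    - [0,0,6]
    - [0,0,6]
    - [0,0,4]
    - [0,0,0]
  slide:
    - [6,-36,0]
    - [6,-36,0]
    - [6,-36,0]
    - [6,-36,0]
    - [6,-36,0]
  gripper: [35,35,35,35,35]

```text
clock: 9.43
eef_pos: [609.0, -143.1, 218.7]
tool_rot: [3.135, -0.006, 1.672]
force: [1.5, -0.6, -2.6]
width: 43.5
```

Run:
```python
from h import *
need(610,-212,240,92)
```

```text
clk 9.43 pos [ 609.  -143.1  218.7] yaw [179.6   -0.36  95.82] w 43.5 F [ 1.5 -0.6 -2.6] M [-0.02 -0.09 -0.01]
slide [  1.  -68.9  21.3] rot [-0.38  0.38 -3.82]
```

Emit:
arm_command:
  rot:
    - [-0.4,0.4,-3.8]
    - [0,0,0]
    - [0,0,0]
    - [0,0,0]
  slide:
    - [0,-35,10]
    - [0,-32,5]
    - [0,0,0]
    - [0,0,0]
  gripper: [35,35,35,35]

```text
clock: 9.77
eef_pos: [605.6, -229.0, 235.4]
tool_rot: [-3.139, 0.009, 1.586]
force: [-0.3, 1.7, -3.4]
width: 43.4
```

Run:
```python
from h import *
need(610,-212,240,92)
c0=get_calibration('wrist');p,d=get_image('wrist');cv2.imwrite('pics/w7.png',p[...,::-1])
np.savez('pics/w7.npz',p=p,d=d,xyz=c0['xyz'],att=c0['attitude'])
need(610,-212,240,92)
```

```text
clk 9.77 pos [ 605.6 -229.   235.4] yaw [-179.87    0.53   90.85] w 43.4 F [-0.3  1.7 -3.4] M [ 0.11 -0.02 -0.06]
slide [ 4.4 17.   4.6] rot [ 0.53 -0.12  1.15]
clk 9.82 pos [ 605.1 -230.6  235.3] yaw [-179.84    0.67   90.81] w 43.6 F [-0.4 -1.8 -2.8] M [-0.14 -0.    0.05]
slide [ 4.9 18.6  4.7] rot [ 0.67 -0.15  1.19]
```

View pics/w7.png

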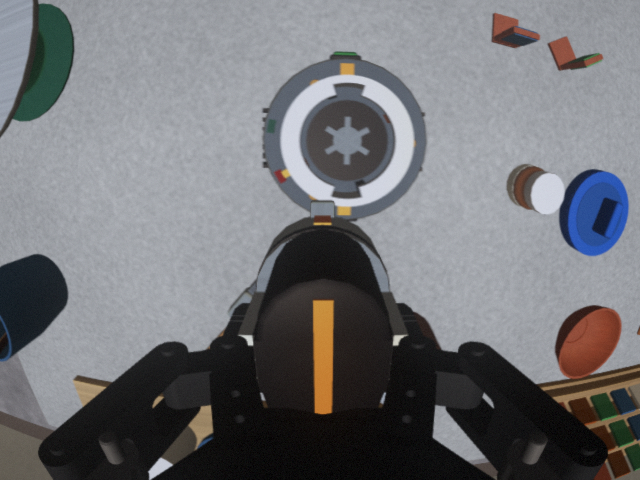

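The wrist view shows the open socket at (347,141) with slots above and below it, and the dashes at (347,69) and (344,211). The near lug of the cup is at (322,210). I'll compute the alignment.

```bash
cat > mill.py <<'E'
from h import *
def mill(f):
    z=np.load(f); p=z['p']; c=dict(get_calibration('wrist')); c['xyz']=z['xyz'];c['attitude']=z['att']; H=hsv(p)
    m=((H[...,2]>150)&(H[...,1]<40)).astype(np.uint8)
    cs,_=cv2.findContours(m,cv2.RETR_EXTERNAL,cv2.CHAIN_APPROX_NONE)
    for k in sorted(cs,key=cv2.contourArea)[::-1][:3]:
        k=k[:,0]; 
        if cv2.contourArea(k)<3000: continue
        Q=wplane(c,k,122)[:,:2].astype(np.float32); print('rim?',k.mean(0).round(),cv2.minEnclosingCircle(Q),cv2.fitEllipse(Q))
    o=((H[...,0]>10)&(H[...,0]<28)&(H[...,1]>120)&(H[...,2]>100)).astype(np.uint8)
    n,l,st,ce=cv2.connectedComponentsWithStats(o)
    for i in range(1,n):
        if st[i,4]>15 and ce[i][1]<225: print('org',ce[i].round(1),st[i,4],wplane(c,ce[i],95)[0].round(1))
    return c,H
E
python3 - <<'E'
from mill import *
c,H=mill('pics/w7.npz')
print('lug',wplane(c,(322,211),197).round(1), 'line', wplane(c,[(323,301),(323,413)],279).round(1))
E
```

```text
rim? [333. 182.] ((651.2653198242188, -238.623046875), 400.8118591308594) ((608.4789428710938, -227.55467224121094), (412.1571350097656, 752.27392578125), 7.766749382019043)
rim? [347. 141.] ((539.6923217773438, -213.0130615234375), 46.571346282958984) ((539.54150390625, -212.9654083251953), (91.29672241210938, 92.69917297363281), 165.46356201171875)
org [346.9  68.3] 134 [ 485.1 -213.    95. ]
org [284.4 173.4] 40 [ 566.6 -259.2   95. ]
org [343.5 210.6] 93 [ 595.3 -213.1   95. ]
org [322.2 223. ] 52 [ 605.6 -229.6   95. ]
lug [[ 572.4 -229.1  197. ]] line [[ 580.9 -227.8  279. ]
 [ 627.  -227.1  279. ]]
```

Emit:
arm_command:
  rot:
    - [0.6,0,-0.8]
    - [0,0,0]
    - [0,0,0]
    - [0,0,0]
  slide:
    - [-30,9,0]
    - [-30,9,-10]
    - [-5,0,-10]
    - [0,0,0]
  gripper: [35,35,35,35]

```text
clock: 10.15
eef_pos: [537.4, -207.6, 215.2]
tool_rot: [-3.139, -0.001, 1.575]
force: [0.7, -0.1, -2.9]
width: 43.7
```

Emit:
arm_command:
  rot:
    - [0,0,0]
    - [0,0,0]
  slide:
    - [0,0,0]
    - [0,0,0]
  gripper: [35,35]

```text
clock: 10.32
eef_pos: [537.7, -205.3, 216.1]
tool_rot: [-3.139, -0.001, 1.579]
force: [1.1, -0.2, -3.0]
width: 43.4
```

Run:
```python
from h import *
c0=get_calibration('wrist');p,d=get_image('wrist');cv2.imwrite('pics/w8.png',p[...,::-1])
np.savez('pics/w8.npz',p=p,d=d,xyz=c0['xyz'],att=c0['attitude'])
need(539.6,-212.5,182,90)
```

```text
clk 10.37 pos [ 538.3 -205.2  216.3] yaw [-1.7991e+02 -7.0000e-02  9.0480e+01] w 43.7 F [ 0.3  0.7 -1.6] M [ 0.02 -0.06  0.04]
slide [  1.3  -7.3 -34.3] rot [-0.07 -0.09 -0.48]
```

View pics/w8.png

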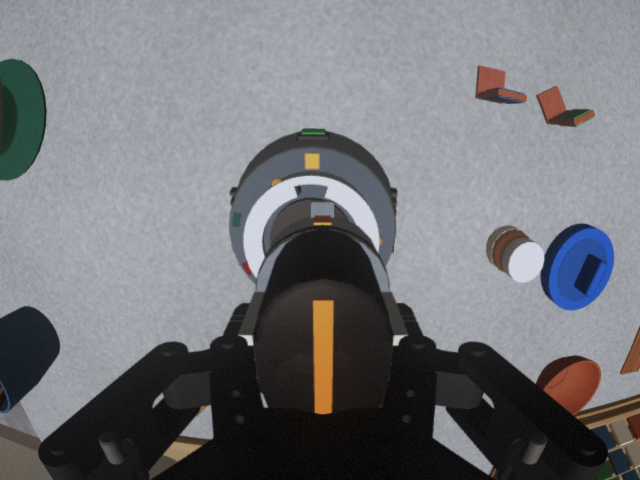

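The lug at (322,210) and the slot at (311,190) are both in view. I check the lateral position again while the arm is settled.

Run:
```python
from mill import *
c,H=mill('pics/w8.npz')
p=np.load('pics/w8.npz')['p']
m=((H[...,2]>150)&(H[...,1]<40)).astype(np.uint8)
# outer rim edge points: left/right extremes per row of the white ring, rows 185-235
pts_=[]
for r in range(180,240,4):
    u=np.nonzero(m[r,200:420])[0]+200
    if len(u): pts_+= [(u[0],r),(u[-1],r)]
Q=wplane(c,pts_,122)[:,:2]
from scipy.optimize import least_squares
s=least_squares(lambda x:np.hypot(Q[:,0]-x[0],Q[:,1]-x[1])-46,[540,-212],loss='soft_l1');print(s.x,abs(s.fun).max())
z=216.3-44.8
print('slot edges',wplane(c,[(296,187),(328,187)],122).round(1),'lug',wplane(c,[(312,203),(333,203)],z+7).round(1))
```

```text
rim? [321. 183.] ((616.771240234375, -205.80357360839844), 400.98272705078125) ((547.9561157226562, -203.85128784179688), (464.6543884277344, 719.538818359375), 1.902012586593628)
rim? [305. 214.] ((539.85546875, -212.23361206054688), 46.4256591796875) ((540.0352172851562, -211.7779998779297), (85.50138092041016, 87.0745849609375), 162.701171875)
org [311.7 160.5] 192 [ 486.7 -212.3   95. ]
org [275.3 181.2] 32 [ 501.7 -238.5   95. ]
org [322.2 223. ] 52 [ 532.7 -204.5   95. ]
[ 514.79411332 -213.14539359] 32.572249263202266
slot edges [[ 501.5 -221.7  122. ]
 [ 501.4 -201.   122. ]] lug [[ 500.3 -209.8  178.5]
 [ 500.2 -199.4  178.5]]
```

Emit:
arm_command:
  rot:
    - [0,0,-0.5]
    - [0,0,0]
    - [0,0,0]
    - [0,0,0]
  slide:
    - [1.3,-7.3,-12]
    - [0,0,-10]
    - [0,0,-6]
    - [0,0,0]
  gripper: [35,35,35,35]

```text
clock: 10.7
eef_pos: [543.5, -213.1, 186.6]
tool_rot: [3.138, -0.0, 1.571]
force: [-1.2, 0.1, -2.5]
width: 43.5
```

Run:
```python
from h import *
need(539.7,-212.5,168,90)
```

```text
clk 10.7 pos [ 543.5 -213.1  186.6] yaw [ 1.7981e+02 -1.0000e-02  9.0000e+01] w 43.5 F [-1.2  0.1 -2.5] M [-0.01  0.01  0.02]
slide [ -3.8   0.6 -18.6] rot [-0.01  0.19 -0.  ]
```

Emit:
arm_command:
  rot:
    - [0,0.2,0]
    - [0,0,0]
    - [0,0,0]
  slide:
    - [-3.8,0.5,-4]
    - [0,0,-4]
    - [0,0,0]
  gripper: [35,35,35]

```text
clock: 10.95
eef_pos: [539.2, -212.4, 176.5]
tool_rot: [-3.139, -0.001, 1.571]
force: [-0.5, 0.8, -1.5]
width: 43.1
```

Run:
```python
from h import *
need(539.7,-212.5,168,90)
```

```text
clk 10.95 pos [ 539.2 -212.4  176.5] yaw [-1.7987e+02 -8.0000e-02  9.0000e+01] w 43.1 F [-0.5  0.8 -1.5] M [ 0.06 -0.04 -0.02]
slide [ 0.5 -0.1 -8.5] rot [-0.08 -0.13  0.  ]
```

Emit:
arm_command:
  rot:
    - [0,0,0]
    - [0,0,0]
    - [0,0,0]
    - [0,0,0]
  slide:
    - [0.3,0,-4]
    - [0,0,-3]
    - [0,0,-3]
    - [0,0,-1]
  gripper: [35,35,35,35]

```text
clock: 11.28
eef_pos: [539.8, -212.4, 164.8]
tool_rot: [-3.14, -0.001, 1.571]
force: [-0.2, 1.5, -3.0]
width: 43.7
```

Run:
```python
from h import *
need(539.7,-212.5,159,90)
snap('scene','s9'); snap('side','si9')
a=cv2.imread('pics/s9.png')[140:250,160:290];b=cv2.imread('pics/si9.png')[130:240,350:480]
cv2.imwrite('pics/c9.png',cv2.resize(np.hstack([a,b]),None,fx=3,fy=3,interpolation=cv2.INTER_CUBIC))
```

```text
clk 11.28 pos [ 539.8 -212.4  164.8] yaw [-1.7992e+02 -7.0000e-02  9.0000e+01] w 43.7 F [-0.2  1.5 -3. ] M [-0.01 -0.   -0.03]
slide [-0.1 -0.1 -5.8] rot [-0.07 -0.08  0.  ]
```

View pics/c9.png

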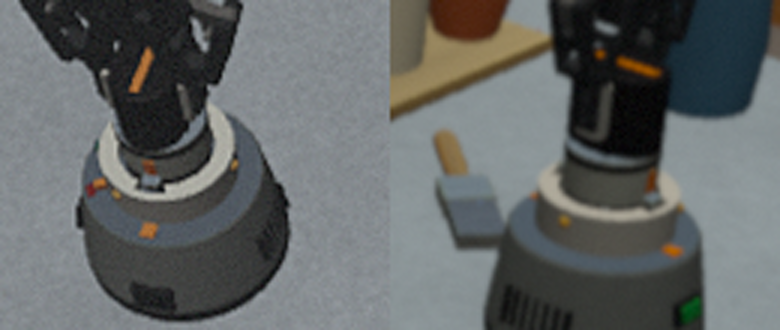

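The lug sits over its slot in both views, at about (150,180) and (655,198). I push down.

Emit:
arm_command:
  rot:
    - [0,0,0]
    - [0,0,0]
    - [0,0,0]
    - [0,0,0]
  slide:
    - [0,0,-3]
    - [0,0,-3]
    - [0,0,-3]
    - [0,0,-2]
  gripper: [35,35,35,35]

```text
clock: 11.72
eef_pos: [541.0, -212.6, 154.8]
tool_rot: [3.14, -0.0, 1.57]
force: [-2.3, -0.4, 5.3]
width: 43.6
```

Run:
```python
from h import *
need(539.7,-212.5,148,90)
```

```text
clk 11.72 pos [ 541.  -212.6  154.8] yaw [ 1.7992e+02 -1.0000e-02  8.9980e+01] w 43.6 F [-2.3 -0.4  5.3] M [0.25 0.41 0.01]
slide [-1.3  0.1 -6.8] rot [-0.01  0.08  0.02]
```

Emit:
arm_command:
  rot:
    - [0,0,0]
    - [0,0,0]
    - [0,0,0]
    - [0,0,0]
  slide:
    - [-0.7,0,-3]
    - [0,0,-3]
    - [0,0,-2]
    - [0,0,-1]
  gripper: [35,35,35,35]

```text
clock: 12.05
eef_pos: [541.1, -212.6, 148.5]
tool_rot: [3.138, 0.001, 1.57]
force: [-2.1, 0.9, 8.6]
width: 43.7
```

Run:
```python
from h import *
need(539.7,-212.5,148,90)
```

```text
clk 12.05 pos [ 541.1 -212.6  148.5] yaw [1.7979e+02 7.0000e-02 8.9950e+01] w 43.7 F [-2.1  0.9  8.6] M [ 0.35  0.72 -0.02]
slide [-1.4  0.1 -0.5] rot [0.07 0.21 0.05]
```

Emit:
arm_command:
  rot:
    - [0,0.2,0]
    - [0,0,-2]
    - [0,0,-3]
    - [0,0,-3]
    - [0,0,-3]
  slide:
    - [-0.7,0,-2]
    - [0,0,-1.5]
    - [0,0,-1.5]
    - [0,0,-1.5]
    - [0,0,-1]
  gripper: [35,35,35,35,35]

```text
clock: 12.47
eef_pos: [541.8, -213.0, 146.8]
tool_rot: [3.137, 0.003, 1.369]
force: [-2.7, 0.7, 10.2]
width: 43.5
```

Run:
```python
from h import *
need(539.7,-212.5,148,5)
```

```text
clk 12.47 pos [ 541.8 -213.   146.8] yaw [179.72   0.2   78.46] w 43.5 F [-2.7  0.7 10.2] M [0.35 0.76 0.01]
slide [-2.1  0.5  1.2] rot [ 3.700e-01  4.000e-02 -7.346e+01]
```

Emit:
arm_command:
  rot:
    - [0.3,0,-4]
    - [0,0,-5]
    - [0,0,-5]
    - [0,0,-5]
    - [0,0,-5]
  slide:
    - [-1.2,0.3,-0.5]
    - [0,0,-0.5]
    - [0,0,-0.5]
    - [0,0,-0.5]
    - [0,0,-0.5]
  gripper: [35,35,35,35,35]

```text
clock: 12.88
eef_pos: [541.5, -214.2, 150.1]
tool_rot: [3.133, 0.0, 0.929]
force: [-2.9, -0.8, 8.1]
width: 43.2
```

Run:
```python
from h import *
need(539.7,-212.5,148,5)
```

```text
clk 12.88 pos [ 541.5 -214.2  150.1] yaw [179.49   0.    53.24] w 43.2 F [-2.9 -0.8  8.1] M [ 0.31  0.75 -0.03]
slide [-1.8  1.7 -2.1] rot [  0.46   0.26 -48.24]
```

Emit:
arm_command:
  rot:
    - [0.4,0.2,-5]
    - [0,0,-5]
    - [0,0,-5]
    - [0,0,-5]
    - [0,0,-5]
  slide:
    - [-1,1,-1.5]
    - [0,0,-1]
    - [0,0,-1]
    - [0,0,-1]
    - [0,0,-1]
  gripper: [35,35,35,35,35]

```text
clock: 13.3
eef_pos: [540.7, -215.5, 150.0]
tool_rot: [3.134, -0.002, 0.471]
force: [-3.5, 0.4, 8.4]
width: 43.3
```

Run:
```python
from h import *
need(539.7,-212.5,148,5)
```

```text
clk 13.3 pos [ 540.7 -215.5  150. ] yaw [ 1.7959e+02 -1.4000e-01  2.6970e+01] w 43.3 F [-3.5  0.4  8.4] M [0.3  0.78 0.17]
slide [-1.  3. -2.] rot [  0.36   0.24 -21.97]
```

Emit:
arm_command:
  rot:
    - [0.3,0.2,-5]
    - [0,0,-5]
    - [0,0,-5]
    - [0,0,-5]
  slide:
    - [0,1,-1]
    - [0,0.3,-1]
    - [0,0.3,-1]
    - [0,0,-1]
  gripper: [35,35,35,35]

```text
clock: 13.63
eef_pos: [539.8, -216.0, 150.0]
tool_rot: [3.137, -0.001, 0.106]
force: [-3.2, 1.3, 7.6]
width: 43.7
```

Run:
```python
from h import *
need(539.7,-212.5,148,5)
```

```text
clk 13.63 pos [ 539.8 -216.   150. ] yaw [ 1.7973e+02 -5.0000e-02  6.0600e+00] w 43.7 F [-3.2  1.3  7.6] M [0.42 0.69 0.24]
slide [-0.1  3.5 -2. ] rot [ 0.26  0.07 -1.06]
```

Emit:
arm_command:
  rot:
    - [0,0,-3]
    - [0,0,-3]
    - [0,0,-3]
  slide:
    - [0,0.5,-1]
    - [0,0,-1]
    - [0,0,-1]
  gripper: [35,35,35]

```text
clock: 13.88
eef_pos: [539.2, -217.5, 150.1]
tool_rot: [3.128, 0.001, -0.034]
force: [-3.7, -0.2, 8.8]
width: 43.4
```

Run:
```python
from h import *
need(539.7,-212.5,148,5)
for n in ('scene','side','wrist'): snap(n,n+'10')
a=cv2.imread('pics/scene10.png')[140:250,160:290];b=cv2.imread('pics/side10.png')[130:240,350:480]
cv2.imwrite('pics/c10.png',cv2.resize(np.hstack([a,b]),None,fx=3,fy=3,interpolation=cv2.INTER_CUBIC))
need(539.7,-212.5,148,5)
```

```text
clk 13.88 pos [ 539.2 -217.5  150.1] yaw [ 1.7924e+02  4.0000e-02 -1.9300e+00] w 43.4 F [-3.7 -0.2  8.8] M [0.33 0.77 4.18]
slide [ 0.5  5.  -2.1] rot [ 0.76 -0.02  6.93]
clk 14.03 pos [ 539.3 -217.4  150.1] yaw [ 1.7923e+02  4.0000e-02 -1.7900e+00] w 43.3 F [-3.2 -3.2  7.3] M [-0.24  0.78  3.12]
slide [ 0.4  4.9 -2.1] rot [ 0.77 -0.02  6.79]
```

View pics/c10.png

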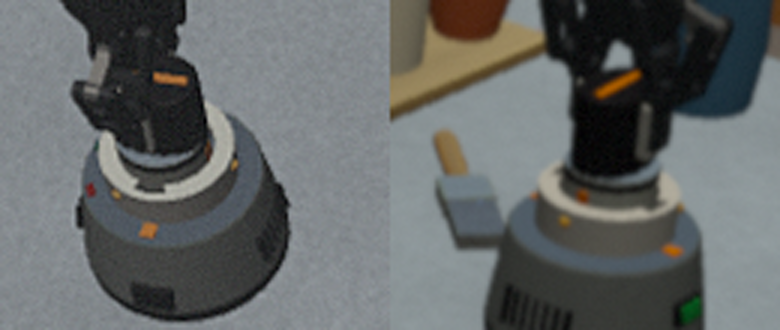

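View pics/wrist10.png

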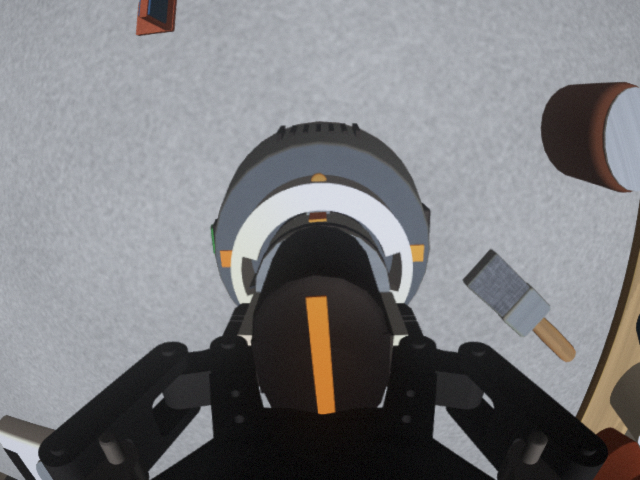

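Emit:
arm_command:
  rot:
    - [0,0,-0.8]
    - [0,0,-0.8]
    - [0,0,-0.8]
  slide:
    - [0,0.3,-0.8]
    - [0,0.3,-0.8]
    - [0,0.3,-0.8]
  gripper: [35,35,35]

```text
clock: 14.28
eef_pos: [539.3, -217.3, 150.1]
tool_rot: [3.119, 0.003, -0.034]
force: [-2.5, -3.0, 6.0]
width: 43.7
```

Run:
```python
from h import *
need(539.7,-212.5,148,5)
for n in ('scene','side'): p,d,c=snap(n,n+'11')
for i in range(8): get_image('side')
c0=get_calibration('wrist');p,d=get_image('wrist');cv2.imwrite('pics/w11.png',p[...,::-1])
need(539.7,-212.5,148,5)
a=cv2.imread('pics/scene11.png')[170:230,175:265];b=cv2.imread('pics/w11.png')[110:320,180:460]
cv2.imwrite('pics/c11.png',np.hstack([cv2.resize(a,(400,267),interpolation=cv2.INTER_CUBIC),cv2.resize(b,(356,267))]))
H=hsv(p);o=((H[...,0]>8)&(H[...,0]<28)&(H[...,1]>120)&(H[...,2]>90)).astype(np.uint8)
v,u=np.nonzero(o[290:415,290:350]);print('grip line angle',box(wplane(c0,np.c_[u+290,v+290],105+88)))
o[240:]=0
n,l,st,ce=cv2.connectedComponentsWithStats(o)
for i in range(1,n):
    if st[i,4]>10: print(ce[i].round(1),st[i,4],wplane(c0,ce[i],112).round(1)[0])
g=((H[...,0]>50)&(H[...,0]<85)&(H[...,1]>100)).astype(np.uint8);n,l,st,ce=cv2.connectedComponentsWithStats(g)
for i in range(1,n):
    if st[i,4]>8: print('green',ce[i].round(1),st[i,4],wplane(c0,ce[i],95).round(1)[0])
```

```text
clk 14.28 pos [ 539.3 -217.3  150.1] yaw [178.69   0.19  -1.93] w 43.7 F [-2.5 -3.   6. ] M [0.2  0.63 3.33]
slide [ 0.4  4.8 -2.1] rot [ 1.32 -0.15  6.93]
clk 14.83 pos [ 539.4 -217.2  150.1] yaw [178.7    0.18  -1.93] w 43.4 F [-2.3 -1.7  6.1] M [0.13 0.65 3.27]
slide [ 0.3  4.7 -2.1] rot [ 1.31 -0.15  6.93]
grip line angle (array([ 540.4, -212.3]), array([ 6.6, 49.1]), np.float32(92.1))
[317.8 177.1] 90 [ 539.7 -165.4  112. ]
[317.3 219.2] 63 [ 538.7 -186.7  112. ]
green [213.  238.3] 29 [ 477.7 -200.6   95. ]
```

View pics/c11.png

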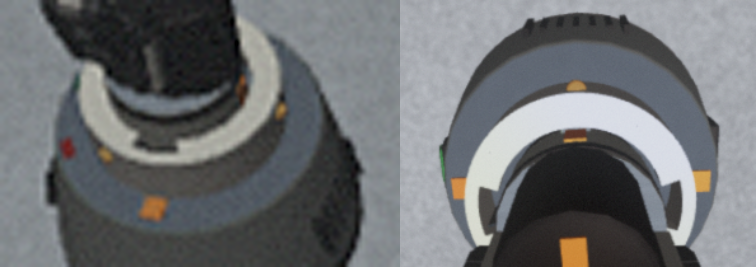

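Run:
```python
from h import *
o=[cv2.resize(cv2.imread(f'pics/{f}.png')[170:225,172:232],(390,358),interpolation=cv2.INTER_CUBIC) for f in ('s5','scene11')]
cv2.imwrite('pics/c12.png',np.hstack(o))
```

```text
(no output)
```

View pics/c12.png

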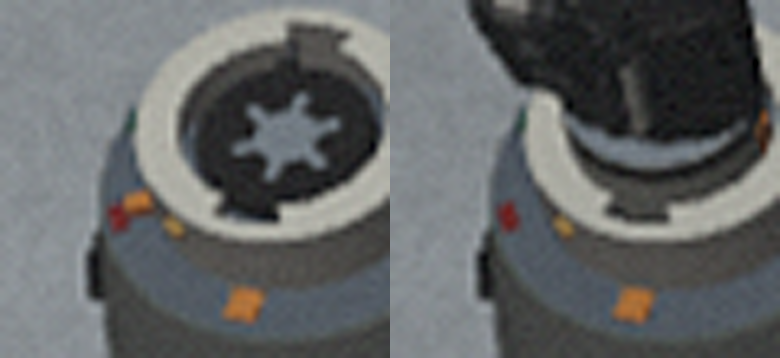

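Emit:
arm_command:
  rot:
    - [0,0,0.4]
  slide:
    - [0,0.3,-0.8]
  gripper: [35]

```text
clock: 14.92
eef_pos: [539.4, -217.2, 150.1]
tool_rot: [3.116, 0.004, -0.017]
force: [-1.9, -3.0, 5.5]
width: 43.2
```

Run:
```python
from h import *
need(539.7,-212.5,148,5)
for i in range(4): get_image('side')
need(539.7,-212.5,148,5)
```

```text
clk 14.92 pos [ 539.4 -217.2  150.1] yaw [178.56   0.22  -0.96] w 43.2 F [-1.9 -3.   5.5] M [0.21 0.53 1.71]
slide [ 0.3  4.7 -2.1] rot [ 1.45 -0.17  5.96]
clk 15.12 pos [ 539.3 -217.2  150.1] yaw [178.57   0.22  -0.98] w 43.3 F [-2.6 -2.1  6.5] M [0.29 0.62 2.46]
slide [ 0.4  4.7 -2.1] rot [ 1.44 -0.17  5.98]
```

Run:
```python
from h import *
snap('scene','s13')
a=cv2.imread('pics/scene0.png');b=cv2.imread('pics/s13.png');s5=cv2.imread('pics/s5.png')
for n,(x0,y0,x1,y1) in dict(jar=(295,228,328,262),bowl=(325,308,392,368),tub=(192,282,250,342),tileA=(332,184,358,208),brush=(98,258,190,322),ribt=(435,325,470,384)).items():
    print(n,round(float(cv2.absdiff(a[y0:y1,x0:x1],b[y0:y1,x0:x1]).mean()),1))
print('cap',cv2.absdiff(s5[245:295,335:388],b[245:295,335:388]).mean())
cv2.imwrite('pics/final.png',b)
```

```text
jar 14.2
bowl 3.2
tub 3.2
tileA 2.9
brush 3.0
ribt 3.0
cap 3.812075471698113
```

View pics/final.png

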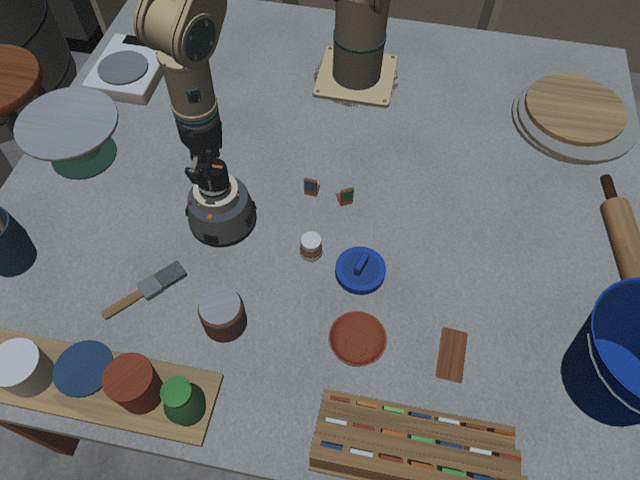

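The final view shows the cap upright at (360,270), the bystanders in place and the cup held in the mill. The jar's larger picture difference comes from the gripper overlapping it in the first image; the jar is still at (311,245). Handing in.

Run:
```python
from h import *
print(ctrl.finish_job()); need(539.7,-212.5,148,5)
```

```text
the job is handed in; nothing more can be done
None
the job is handed in; nothing more can be done
```

I pulled the dust cap straight up off the socket and set it upright on free bench at about (604, 106) mm. I then stood the cup in the socket with its lugs in the slots, pushed it down and turned it clockwise onto the stop. I handed the job in at about 15 s, still gripping the cup and pressing it round.

**At the stop:** The resisting moment rose to 0.24 N m over the turn, in line with the run spring, and then went hard. It was about 2.5 N m and steady in the last reading. The TCP height stayed at 150.1 mm, so the lugs are under the flange. The pointer has left the red mark.

**Other things:** The bystanders look unmoved; I compared before-and-after pictures of all but one tile and checked that one by eye. The jar's comparison came out higher because the gripper overlapped it in the first image, but it is at the same pixel as before.

**Not fully confirmed:**
- **Pointer:** The collar and gripper hide the green mark from the cameras, so I did not see the pointer there. I inferred it from the stop torque and the angle turned.
- **Angle:** The cup slipped about 4° in the grip when it hit the stop. The tool itself turned about 91° and I measured the cup at about 88°, against the 85° given. I put that difference down to measuring error.

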